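# Unbolt the reference-block cage and hold its gate ajar against the stop pin

### The job

A colleague needs to reach into the small cage that holds the hardness reference blocks, but a loupe stands in the swing of its spring-closed gate. First take the stop pin from the tool stand and drop it foot down, fully home, into the socket in front of the gate and let go of it; then take the bolt's knob, lift the sagging bolt over the bent-up edge of its keeper while drawing it back (do not force it against the keeper), and with the same knob swing the gate open until it rests against the pin, leaving the loupe where it stands. Finish still gripping the knob and holding the gate ajar against the pin.

Things in the scene. Friction and masses are not known exactly. Their poses are not given: they have to be found in the camera images.
- cage: Grey sheet-steel cage, 290 wide, 76 deep, 145 mm tall, wire-mesh roof, hardness reference blocks inside. Fixed to the bench. Origin on the bench under the middle of the closed gate's front face; its x axis points into the cage (the gate's face looks to -x, towards the robot), y to the left along the front, z up. The gate fills the front from y = -128 to +75 mm (z 30 to 137 mm, 10 mm thick), hinge on the right; the keeper is on the fixed panel left of it.
- gate (a joint): Gate angle about its upright hinge, rad: 0 shut, grows as the free left edge swings out towards the robot (counter-clockwise seen from above). A spring closes it: about 0.24 N m when shut, 0.45 N m at 0.35 rad. With the stop pin home in its socket, the rubber buffer on the gate's bottom rail meets the pin at about 0.36 rad.
- gate_hinge (a point): Point on the gate's hinge axis, 112 mm above the bench, at x = -4, y = -132 mm in the cage's frame.
- bolt_draw (a joint): How far the bolt is drawn back along the gate, m: 0 shot (nose in the keeper), 0.030 fully drawn; it slides along the cage's -y (towards the hinge) and turns with the gate. About 2 N of friction; it stays where it is left. The nose is out of the keeper, and the gate free, from about 0.020.
- bolt_lift (a joint): How far the sagging bolt rod is lifted, rad: it pivots about its tail collar, 80 mm right of the knob (168 mm from the nose). 0 fully sagged (where it falls back by its weight, 1 to 2 N at the knob), 0.14 the most. From about 0.075 (the knob 6 mm higher) the turned-down nose clears the keeper's bent-up lip; at most the knob rises 11 mm. Only with the nose still in the keeper does the lift matter.
- bolt_knob: The bolt's knob: a plain dark steel cylinder, 14 mm in diameter, sticking straight out 36 mm from the rod, away from the gate's face (to -x of the cage while the gate is shut). Origin on the rod's axis, 14 mm in front of the gate's face. It is gripped from above across its sides; the guide straps are 40 mm left and 62 mm right of it (32 mm once the bolt is drawn), and reach 25 mm out from the gate's face.
- knob_grip (a point): Middle of the knob's free length, 40 mm in front of the gate's face, on the knob's axis; about 104 mm above the bench when sagged, 142 mm left of the hinge.
- bolt_nose: The turned-down end of the 9 mm bolt rod, reaching 16 mm below the rod's axis. Origin on the rod's axis.
- keeper: Steel keeper loop on the fixed panel left of the gate; its lower plate's edge on the gate side is bent up into a lip that the nose is caught behind. Frame same as the cage's; the loop spans y 85 to 113 mm, z 73 to 128 mm and reaches 28 mm out.
- stop_pin: Loose steel stop pin, 16 mm in diameter and 100 mm long, about 120 g, with a round head 22 mm in diameter on its top 14 mm. It stands upright in the tool stand, 22 mm deep. Origin at the centre of its foot, z along the pin to the head.
- stop_pin_tip (a point): Centre of the pin's foot.
- stop_socket (a point): Centre of the mouth of the socket for the pin, 26 mm above the bench: an 18.4 mm round hole, 24 mm deep, its rim chamfered by 3 mm, in a 34 mm square steel block in front of the gate (36 mm from the gate's face, 52 mm left of the hinge).
- stop_seat (a point): Centre of the socket's floor, 2 mm above the bench.
- gate_buffer: Rubber buffer, 26 wide, 16 high, 10 mm thick, on the front of the gate's bottom rail; it meets the pin.
- tool_stand: Aluminium block 40 x 106 x 28 mm, fixed to the bench, with three holes in a row along its y axis. Origin centre of underside. The pin stands in the hole at y = +33 mm; the middle hole is empty; a hexagon key stands 34 mm on the other side, 100 mm high.
- loupe: Black stand loupe, 37 mm in diameter, 34 mm high, standing on the bench in the gate's swing. Origin centre of underside.
There are look-alikes about, which are no part of the job. What is shaped like the stop_pin but purple is not meant.

How it is judged:
On the way, in this order (a step that is already met when the one before it is completed fails the run):
1. the stop pin stands fully home in the socket and is let go, the gate still shut and bolted (horizontal distance between stop_pin_tip and stop_seat below 0.005 m and height (world z) of stop_pin_tip below 0.007 m and angle between stop_pin's own z axis and vertical below 0.2 rad and contact force between the fingers and stop_pin below 0.1 N and value of joint gate below 0.05 rad and value of joint bolt_draw below 0.012 m), for 0.2 s.
2. the bolt is drawn clear of the keeper by its knob (value of joint bolt_draw above 0.02 m and value of joint gate below 0.2 rad and contact force between the fingers and bolt_knob above 0.5 N), for 0.1 s.
At the end, for the whole second after the job is handed in: Still holding: the gate rests at 0.28 to 0.42 rad, its buffer pressing on the pin (over 0.3 N), the fingers on the bolt's knob (over 1 N), the bolt drawn over 15 mm; the pin stands home in the socket (foot within 5 mm, tilt under 0.2 rad), not touched by the fingers (value of joint gate between 0.28 and 0.42 rad and velocity of joint gate below 0.1 rad/s and contact force between gate_buffer and stop_pin above 0.3 N and contact force between the fingers and bolt_knob above 1 N and value of joint bolt_draw above 0.015 m and contact force between the fingers and stop_pin below 0.1 N and horizontal distance between stop_pin_tip and stop_seat below 0.005 m and height (world z) of stop_pin_tip below 0.007 m and angle between stop_pin's own z axis and vertical below 0.2 rad); the arm keeps its last pose, push and grip.
It fails at once if the loupe is knocked or pushed (more than 10 mm) (distance of loupe from where it was at the start of the episode above 0.01 m).
It fails at once if the bolt is forced against the keeper (more than 40 N) (contact force between bolt_nose and keeper above 40 N).
It also fails if it takes over 54 s, if anything falls off the work surface, if the arm or the gripper's body presses on something with over 40 N, if the wrist force passes 120 N, or if a joint passes its speed limit or range.

### The arm

A 7-joint arm with a two-finger parallel gripper is mounted at the origin on a cart in front of the work surface, level with it; the furniture and walls round the work are solid. World frame = base frame: x ahead of the robot, y to its left, z up, the work surface at z = 0. Lengths are in m, angles in rad, forces in N, time in s.
With the tool pointing down it reaches from about 0.4 to 0.9 m from the base axis. Payload 5.6 kg.
Tool frame: the origin (TCP) lies midway between the tips of the shut fingers; the grasp point (between the pads) lies 19 mm behind it; z points along the fingers, y is the direction in which the jaws open and shut (so a half turn about z gives the same grasp; the last joint's range is limited). The gripper opens to 92 mm and grips with 3 to 60 N. Pads are 20 mm wide; open, the fingers measure 128 mm over their backs; the gripper's body (75 mm by 189 mm) begins 69 mm behind the grasp point.
Start: joints at [-1.158, 0.468, -0.012, 1.603, 0.006, 1.071, -0.056], TCP at [0.286, 0.584, 0.215] pointing down, gripper open.
Joint ranges: [-2.53, 2.53], [-0.31, 2.02], [-1.57, 1.55], [0.28, 2.44], [-1.29, 4.43], [0.15, 1.84], [-2.92, 2.92]. Speed limits (rad/s): [2.57, 2.57, 3.14, 3.14, 3.14, 3.14, 3.14].

### API

Orientations are given as [roll, pitch, yaw] about the fixed x, y, z axes, in that order (R = Rz(yaw) Ry(pitch) Rx(roll)).
In Python, from cell import bot gives the robot as it stands.
- The arm moves only by the tool send_rows, never from a script. Its argument "motion" is one flat list of numbers, 7 for each row, row after row: the shift along the tool's x, y, z in mm, then the turn, a rotation vector about the tool's x, y, z in degrees, then the opening, from 0 (shut) to 1 (fully open). A call has 1 to 5 rows; each row is the pose to reach, as a shift and turn from the pose measured when the call began, along the tool's axes at that moment; what a row does not reach only later rows make up. A row lasts 1/10 s, in which the tool goes at most 50 mm and 8.59 degrees, less where a joint would pass 70% of its speed; a pose out of reach is approached as far as the arm can. A call with a gripper value outside its range is refused whole. The fingers move at their own pace and stop on an object; "newtons" is the grip in N (left out, the last holds). Time passes only in rows, so rows that repeat a pose let the fingers close. It gives the time, the measured TCP pose, the force and the opening at its end, in the units of the state.
- bot.observe(): the state, without advancing time (a new reading comes with each control period).
- bot.grab_frame(name): name is "scene" or "top"; returns a dict with "image" (384x512x3 uint8, red, green, blue), "camera_matrix" (3x3 intrinsics, pixels), "origin" and "orientation" of the camera in the world. Camera axes: x right, y down, z forward; pixel columns grow to the right and rows downward; lengths in m; the calibration is good to about 2 mm. A picture is of the moment at which its call begins. There is no depth.
- bot.finish_job(): hands the job in, once; it reports no verdict.
Trained networks look in a picture, given as the dict that the camera call returned (one of the last four; its "shot" number tells which), for a name from the list of things; names that differ only in an ending like _2 or _b are one class to them, and where a whole thing is asked for, a point or a joint stands for the part that bears it (a point fixed in the world has none). Each returns a list of dicts, best first, with "score" (0 to 1); they miss things now and then, are a little off and sometimes report something else, mostly with a low value. They report only what shows in the picture. A call takes as long as a camera call. They do not tell look-alikes from the thing itself.
- bot.spot_in(picture, name): "box" ([left, top, right, bottom] in pixels, round what is visible of it).
- bot.spot_point(picture, name): "xy" ([column, row] in pixels: a listed point, or the origin of a listed thing).
The state is a dict: "time": time; "qpos": joint angles; "qd": joint speeds; "joint_efforts": joint torques, N m; "eef_pos": TCP position; "ee_rot": TCP orientation; "ft_force": force on the tool from outside, world axes, zero at the start; "wrist_torque": the same for the moment, N m; "finger_gap": finger opening in m.
Only numpy, scipy, OpenCV 4.12 (cv2) and the standard library are available. Lean on these libraries where they do the work, as an engineer would, in place of code of your own. Each camera call takes 0.05 s, during which the arm holds its last target.

## Working session

There is one attempt and no reset: what is moved stays moved. The work goes in short steps, Python scripts to look and compute and a tool call to move; the robot and the scene stay as the last step left them, time stands still between calls to the robot, and variables do not carry over. Pictures are saved under pics/ and viewed, and the job is handed in when it is done.

Besides the shell and the picture viewer there is one more tool, called after "Call:" by a JSON object that holds its "fn" and its "kwargs", one argument or row to a line. send_rows: Moves the arm, as the interface text tells. Its arguments: {"type":"object","properties":{"motion":{"type":"array"},"newtons":{"type":"number"}},"required":["motion"]}

```bash
ls; mkdir -p pics
cat > h.py <<'E'
import numpy as np, cv2
from cell import bot
from scipy.spatial.transform import Rotation as R
def camR(f):
    o=np.array(f["orientation"],float)
    return o if o.shape==(3,3) else R.from_euler('xyz',o).as_matrix()
def ray(f,uv):
    K=np.array(f["camera_matrix"]); d=camR(f)@np.linalg.solve(K,[uv[0],uv[1],1.]); return np.array(f["origin"]),d
def atz(f,uv,z):
    o,d=ray(f,uv); return o+d*(z-o[2])/d[2]
def proj(f,p):
    K=np.array(f["camera_matrix"]); q=K@(camR(f).T@(np.array(p)-np.array(f["origin"]))); return q[:2]/q[2]
def tri(f1,u1,f2,u2):
    o1,d1=ray(f1,u1);o2,d2=ray(f2,u2);d1/=np.linalg.norm(d1);d2/=np.linalg.norm(d2)
    A=np.stack([d1,-d2],1);t=np.linalg.lstsq(A,o2-o1,rcond=None)[0]
    a=o1+d1*t[0];b=o2+d2*t[1];return (a+b)/2,np.linalg.norm(a-b)
def save(f,name,box=None,s=1):
    im=f["image"][:,:,::-1]
    if box: im=im[box[1]:box[3],box[0]:box[2]]
    cv2.imwrite("pics/"+name,cv2.resize(np.ascontiguousarray(im),None,fx=s,fy=s,interpolation=cv2.INTER_CUBIC))
E
python3 - <<'E'
from h import *
import pickle
S=bot.observe();print(S)
F={n:bot.grab_frame(n) for n in("scene","top")}
pickle.dump(F,open("f0.pkl","wb"))
for n,f in F.items():
    save(f,n+"0.png",s=1.5); print(n,f["origin"],f["orientation"],f["camera_matrix"])
    for k in "cage gate gate_hinge bolt_knob knob_grip bolt_nose keeper stop_pin stop_pin_tip stop_socket stop_seat gate_buffer tool_stand loupe".split():
        try: print(n,k,[(np.round(d["xy"]).tolist(),round(d["score"],2)) for d in bot.spot_point(f,k)][:4])
        except Exception as e: print(k,e)
E
```

```text
pics
{'time': 0.0, 'qpos': array([-1.15799832,  0.46835668, -0.01163515,  1.60362404,  0.00600367,
        1.07142669, -0.05630759]), 'qd': array([ 0.0011789 , -0.00032181,  0.00037234, -0.00073029, -0.00094244,
        0.00037049,  0.00093003]), 'joint_efforts': array([-5.30388006e-04, -5.20565844e+01, -1.24849915e-02, -2.43750948e+01,
       -5.66264475e-02,  1.72548846e-02,  1.63190512e-04]), 'eef_pos': array([0.28590121, 0.58308433, 0.21365351]), 'ee_rot': array([-3.13981628e+00,  1.13297135e-04,  2.68575381e+00]), 'ft_force': array([-0.00514645,  0.4184654 , -0.16308421]), 'wrist_torque': array([-0.02612047,  0.02936049,  0.01116834]), 'finger_gap': 0.09171730955234103}
scene [-0.27310133 -0.69949132  0.62724331] [-2.08471208  0.01125683 -0.96725189] [[410.51118512   0.         249.42386913]
 [  0.         410.51118512 193.58201339]
 [  0.           0.           1.        ]]
scene cage [([215.0, 201.0], 0.69), ([333.0, 241.0], 0.63)]
gate it knows: bolt_knob, bolt_nose, cage, gate_buffer, gate_hinge, keeper, knob_grip, loupe, stop_pin, stop_pin_tip, stop_seat, stop_socket, tool_
[... 930 characters left out ...]
e [([198.0, 170.0], 0.81)]
gate it knows: bolt_knob, bolt_nose, cage, gate_buffer, gate_hinge, keeper, knob_grip, loupe, stop_pin, stop_pin_tip, stop_seat, stop_socket, tool_stand
top gate_hinge []
top bolt_knob [([182.0, 168.0], 0.48)]
top knob_grip [([187.0, 180.0], 0.6)]
top bolt_nose [([199.0, 170.0], 0.25)]
top keeper []
top stop_pin [([331.0, 182.0], 0.51), ([357.0, 177.0], 0.48), ([363.0, 212.0], 0.47)]
top stop_pin_tip [([365.0, 210.0], 0.65), ([186.0, 208.0], 0.64), ([364.0, 180.0], 0.6), ([334.0, 184.0], 0.43)]
top stop_socket [([234.0, 182.0], 0.75)]
top stop_seat [([229.0, 185.0], 0.72)]
top gate_buffer []
top tool_stand [([371.0, 181.0], 0.63)]
top loupe [([187.0, 212.0], 0.78)]
```

View pics/scene0.png

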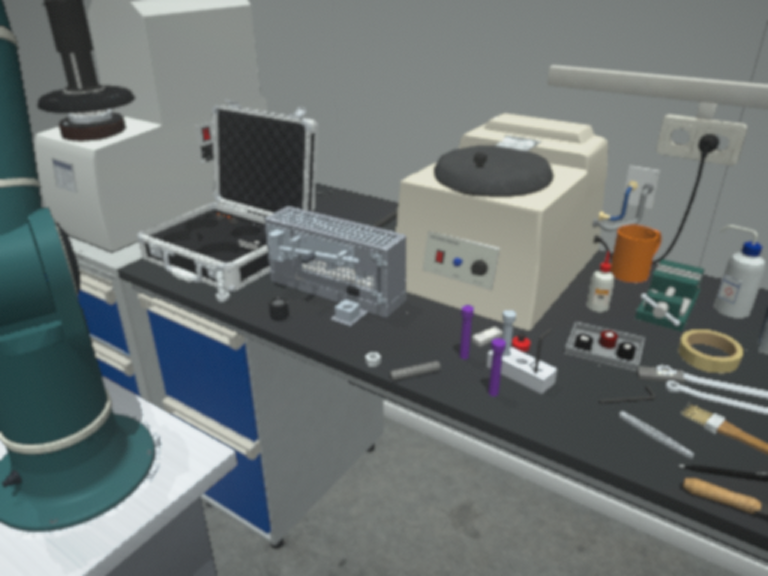

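View pics/top0.png

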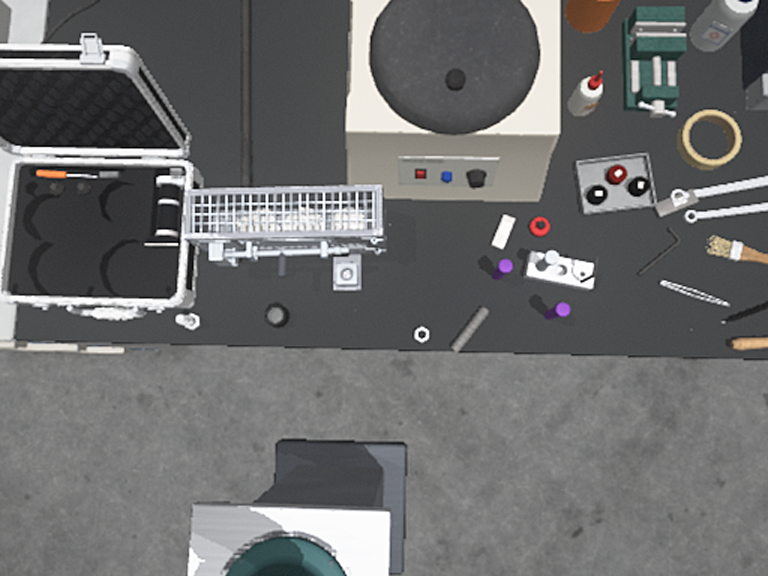

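Run:
```python
from h import *
import pickle
F=pickle.load(open("f0.pkl","rb"))
a=F["scene"];b=F["top"]
save(a,"sc_cage.png",[140,110,300,230],5)
save(a,"sc_stand.png",[280,170,380,290],5)
save(b,"tp_cage.png",[140,120,270,230],5)
save(b,"tp_stand.png",[300,140,400,240],5)
```

```text
(no output)
```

View crops.

View pics/sc_cage.png

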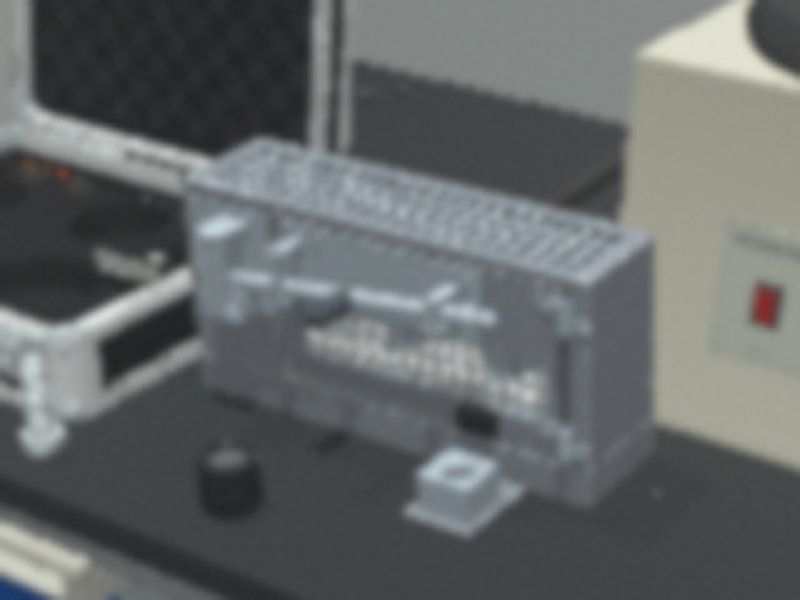

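View pics/sc_stand.png

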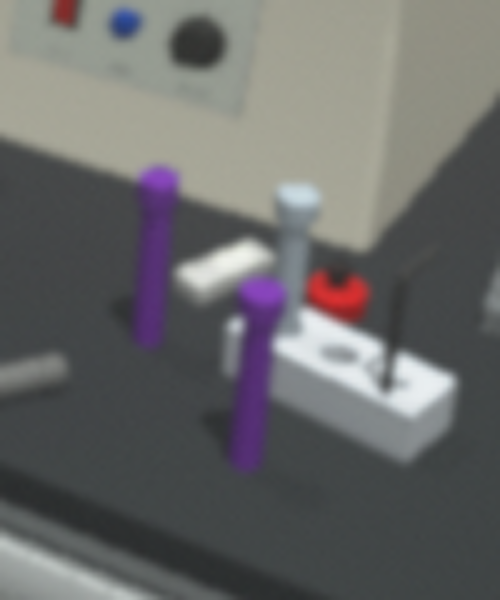

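View pics/tp_cage.png

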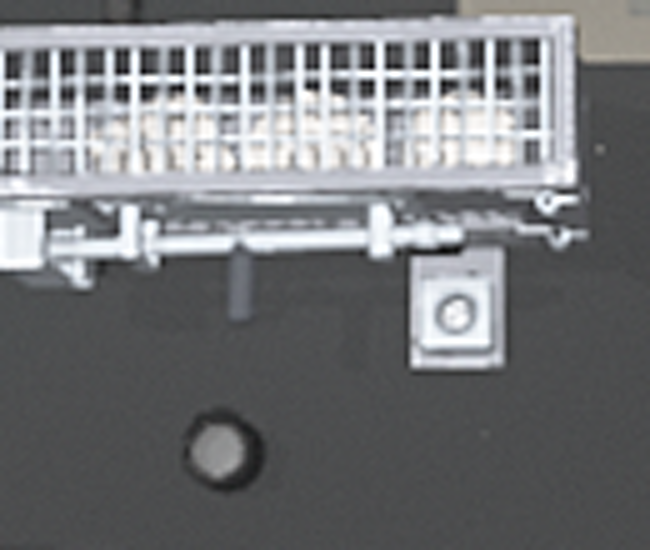

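View pics/tp_stand.png

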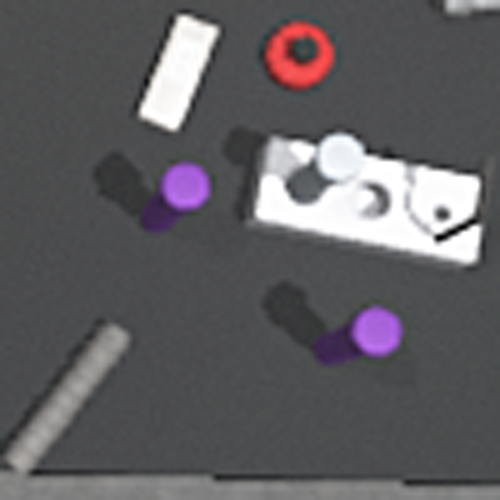

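Run:
```python
from h import *
import pickle
F=pickle.load(open("f0.pkl","rb"))
a=F["scene"];b=F["top"]
def t(n,ua,ub,z):
    p,g=tri(a,ua,b,ub); print(n,"tri",p.round(4),round(g,4),"topZ",atz(b,ub,z).round(4),"scZ",atz(a,ua,z).round(4))
t("pinhead",(339.6,208.6),(368,171.4),.106)
t("socket",(232,204),(231.2,182.6),.026)
t("loupetop",(186.5,201.5),(183.6,210),.034)
t("knobtip",(205.5,171.5),(188.2,183.5),.104)
for u in [(123.5,158.5),(255,154.5)]: print("roof front",atz(b,u,.145).round(4))
for u in [(255,124)]: print("roof back",atz(b,u,.145).round(4))
for u in [(300+258/5,140+222/5),(300+478/5,140+262/5),(300+272/5,140+137/5),(300+482/5,140+175/5)]: print("stand",atz(b,u,.028).round(4))
for u in [(300+186/5,140+187/5),(300+378/5,140+331/5)]: print("purple heads",atz(b,u,.1).round(4))
f=bot.grab_frame("top"); f2=bot.grab_frame("scene")
for g in (f,f2):
  for k in "knob_grip bolt_knob stop_socket stop_pin loupe keeper gate_buffer".split(): print(k,[(np.round(d["box"]).tolist(),round(d["score"],2)) for d in bot.spot_in(g,k)][:3] if k not in("stop_socket",) else "")
from scipy.spatial.transform import Rotation as R
S=bot.observe();print(R.from_euler('xyz',S["ee_rot"]).as_matrix().round(3))
```

```text
pinhead tri [ 0.5449 -0.3941  0.1052] 0.0013 topZ [ 0.5451 -0.3945  0.106 ] scZ [ 0.5431 -0.3942  0.106 ]
socket tri [ 0.525  -0.0803  0.0243] 0.0003 topZ [ 0.5246 -0.0804  0.026 ] scZ [ 0.5228 -0.0822  0.026 ]
loupetop tri [0.455  0.0312 0.0308] 0.0022 topZ [0.4541 0.0313 0.034 ] scZ [0.4516 0.0262 0.034 ]
knobtip tri [0.5103 0.0036 0.1113] 0.0079 topZ [0.5088 0.0083 0.104 ] scZ [0.5235 0.0101 0.104 ]
roof front [0.5548 0.1442 0.145 ]
roof front [ 0.5697 -0.1428  0.145 ]
roof back [ 0.6378 -0.1408  0.145 ]
stand [ 0.5266 -0.3725  0.028 ]
stand [ 0.5096 -0.4777  0.028 ]
stand [ 0.5685 -0.3792  0.028 ]
stand [ 0.552  -0.4802  0.028 ]
purple heads [ 0.531 -0.327  0.1  ]
purple heads [ 0.468  -0.4123  0.1   ]
knob_grip [([184.0, 171.0, 190.0, 184.0], 0.42)]
bolt_knob [([183.0, 169.0, 192.0, 184.0], 0.39)]
stop_socket 
stop_pin [([353.0, 168.0, 372.0, 181.0], 0.57)]
loupe [([355.0, 166.0, 371.0, 183.0], 0.59), ([178.0, 204.0, 192.0, 219.0], 0.51)]
keeper [([132.0, 159.0, 160.0, 177.0], 0.91)]
gate_buffer []
knob_grip [([204.0, 166.0, 212.0, 177.0], 0.48), ([177.0, 138.0, 271.0, 217.0], 0.2)]
bolt_knob [([325.0, 218.0, 375.0, 260.0], 0.45), ([201.0, 168.0, 209.0, 178.0], 0.38)]
stop_socket 
stop_pin [([328.0, 227.0, 333.0, 262.0], 0.82), ([306.0, 202.0, 313.0, 239.0], 0.81), ([333.0, 205.0, 346.0, 234.0], 0.75)]
loupe [([181.0, 197.0, 190.0, 212.0], 0.53), ([325.0, 219.0, 373.0, 259.0], 0.48)]
keeper [([179.0, 152.0, 196.0, 178.0], 0.66)]
gate_buffer [([232.0, 190.0, 239.0, 201.0], 0.59), ([179.0, 142.0, 270.0, 220.0], 0.43)]
[[-0.898  0.44   0.   ]
 [ 0.44   0.898  0.   ]
 [ 0.     0.    -1.   ]]
```

Candidates: steel pin in the stand (scene 340,209; top 368,171); purple pin A (scene 312,206; top 337,177); purple pin B (scene 332,229; top 376,206); the grey rod lying down (top 313,219). I choose the steel one standing in the stand, and the crop shows it is bare steel in the end hole, opposite the hexagon key. The socket shows at top (231,183), the knob at top (188,176), and the loupe at top (184,210).

```bash
cat >> h.py <<'E'
def delta(x,y,z,yaw,pitch=0,S=None,tilt=None):
    S=S or bot.observe(); R0=R.from_euler('xyz',S["ee_rot"])
    Rt=R.from_euler('xyz',[180,0,yaw],degrees=True)
    if tilt is not None: Rt=R.from_rotvec(np.radians(tilt))*Rt
    sh=R0.inv().apply(np.array([x,y,z])-S["eef_pos"])*1000
    rv=(R0.inv()*Rt).as_rotvec(degrees=True)
    return sh.round(1),rv.round(1)
def st():
    S=bot.observe(); print("t",round(S["time"],2),"pos",S["eef_pos"].round(4),"rot",np.degrees(S["ee_rot"]).round(1),"F",S["ft_force"].round(2),"gap",round(S["finger_gap"],4),"q",S["qpos"].round(2))
E
python3 - <<'E'
from h import *
print(delta(.45,.1,.25,60))
E
```

```text
(array([-360. , -362.1,  -35.4]), array([ 0. , -0. , 93.9]))
```

Call:
{"fn": "send_rows", "kwargs": {
  "motion": [-360,-362,-35,0,0,94,0.5,-360,-362,-35,0,0,94,0.5,-360,-362,-35,0,0,94,0.5,-360,-362,-35,0,0,94,0.5,-360,-362,-35,0,0,94,0.5],
  "newtons": 20
}}

```text
time: 2.6
eef_pos: [0.3666, 0.3455, 0.232]
ee_rot: [3.141, -0.0, 1.93]
ft_force: [1.3, -0.3, 1.0]
finger_gap: 0.0543
```

Run:
```python
from h import *
st();print(delta(.5,-.15,.25,3))
```

```text
t 2.6 pos [0.3666 0.3455 0.232 ] rot [180.   -0.  110.6] F [ 1.26 -0.28  0.98] gap 0.0543 q [-0.99  0.2   0.2   1.95 -0.05  1.   -0.42]
(array([-510.8,  -49.1,  -18.2]), array([ -0. ,  -0. , 107.6]))
```

Call:
{"fn": "send_rows", "kwargs": {
  "motion": [-510,-49,-18,0,0,107,0.5,-510,-49,-18,0,0,107,0.5,-510,-49,-18,0,0,107,0.5,-510,-49,-18,0,0,107,0.5,-510,-49,-18,0,0,107,0.5]
}}

```text
time: 3.1
eef_pos: [0.4314, 0.1043, 0.241]
ee_rot: [3.141, -0.002, 1.18]
ft_force: [0.9, -0.5, 0.0]
finger_gap: 0.046
```

Run:
```python
from h import *
st();print(delta(.54,-.3944,.25,3))
```

```text
t 3.1 pos [0.4314 0.1043 0.241 ] rot [ 1.80e+02 -1.00e-01  6.76e+01] F [ 0.88 -0.51  0.03] gap 0.046 q [-0.74  0.07  0.46  2.08 -0.04  1.   -0.66]
(array([-419.7,  290.5,   -9.6]), array([-0. , -0.1, 64.6]))
```

Call:
{"fn": "send_rows", "kwargs": {
  "motion": [-420,290,-10,0,0,65,0.5,-420,290,-10,0,0,65,0.5,-420,290,-10,0,0,65,0.5,-420,290,-10,0,0,65,0.5,-420,290,-10,0,0,65,0.5]
}}

```text
time: 3.6
eef_pos: [0.4842, -0.14, 0.2459]
ee_rot: [-3.141, -0.003, 0.43]
ft_force: [1.0, -0.3, 0.2]
finger_gap: 0.0458
```

Run:
```python
from h import *
st();print(delta(.5408,-.3944,.25,3))
```

```text
t 3.6 pos [ 0.4842 -0.14    0.2459] rot [-1.80e+02 -1.00e-01  2.46e+01] F [ 0.97 -0.34  0.22] gap 0.0458 q [-0.43  0.21  0.74  1.96 -0.16  1.04 -0.75]
(array([-54.7, 254.8,  -4.4]), array([-0.1, -0.1, 21.6]))
```

Call:
{"fn": "send_rows", "kwargs": {
  "motion": [-55,255,-4,0,0,21.6,0.5,-55,255,-4,0,0,21.6,0.5,-55,255,-4,0,0,21.6,0.5,-55,255,-4,0,0,21.6,0.5,-55,255,-4,0,0,21.6,0.5]
}}

```text
time: 4.1
eef_pos: [0.5384, -0.3838, 0.2492]
ee_rot: [-3.14, -0.002, 0.054]
ft_force: [0.8, 0.1, 1.4]
finger_gap: 0.0457
```

Run:
```python
from h import *
st();print(delta(.5408,-.3944,.079,3))
```

```text
t 4.1 pos [ 0.5384 -0.3838  0.2492] rot [-1.799e+02 -1.000e-01  3.100e+00] F [0.84 0.13 1.39] gap 0.0457 q [ 0.02  0.55  0.81  1.58 -0.42  1.2  -0.61]
(array([  1.4,  11.1, 170.1]), array([-0.1, -0.1,  0.1]))
```

Call:
{"fn": "send_rows", "kwargs": {
  "motion": [1.8,10.8,60,0,0,0,0.5,1.8,10.8,110,0,0,0,0.5,1.8,10.8,150,0,0,0,0.5,1.8,10.8,170,0,0,0,0.5,1.8,10.8,170,0,0,0,0.5]
}}

```text
time: 4.6
eef_pos: [0.5392, -0.3923, 0.0751]
ee_rot: [-3.135, 0.004, 0.054]
ft_force: [-0.2, 0.7, 0.5]
finger_gap: 0.046
```

Run:
```python
from h import *
st();print(delta(.5408,-.3944,.079,3))
f=bot.grab_frame("scene");save(f,"g1.png",[270,150,390,280],5)
f=bot.grab_frame("top");save(f,"g1t.png",[300,140,400,240],5)
```

```text
t 4.6 pos [ 0.5392 -0.3923  0.0751] rot [-179.6    0.2    3.1] F [-0.23  0.71  0.51] gap 0.046 q [ 0.11  0.75  0.69  1.68 -0.57  0.93 -0.49]
(array([ 1.5,  2.2, -3.9]), array([-0.4,  0.2,  0.1]))
```

View pics/g1.png

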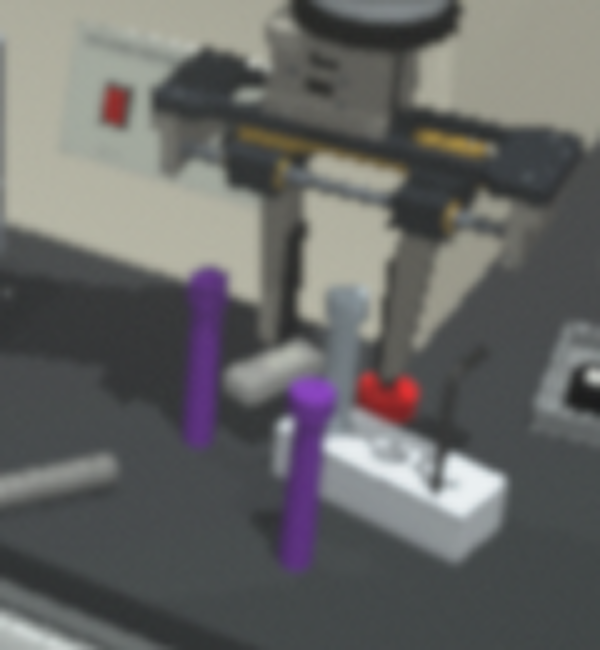

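The picture shows the fingers (crop 275,340 and 395,375) straddling the steel pin, whose head is at crop (348,300). Both purple pins are clear. I'll correct the pose, then close.

Call:
{"fn": "send_rows", "kwargs": {
  "motion": [1.5,2,-4,-0.4,0.2,0,0.5,1.5,2,-4,-0.4,0.2,0,0.0,1.5,2,-4,-0.4,0.2,0,0.0,1.5,2,-4,-0.4,0.2,0,0.0,1.5,2,-4,-0.4,0.2,0,0.0],
  "newtons": 30
}}

```text
time: 5.2
eef_pos: [0.5435, -0.3964, 0.0846]
ee_rot: [3.136, -0.007, 0.054]
ft_force: [0.2, 1.1, 3.8]
finger_gap: 0.021
```

Run:
```python
from h import *
st();print(delta(.5408,-.3944,.079,3))
```

```text
t 5.2 pos [ 0.5435 -0.3964  0.0846] rot [179.7  -0.4   3.1] F [0.2  1.11 3.81] gap 0.021 q [ 0.11  0.74  0.69  1.68 -0.56  0.93 -0.5 ]
(array([-2.7, -2.2,  5.5]), array([ 0.3, -0.4,  0.1]))
```

Grip landed about 6 mm high on the head, so I'll regrip lower.

Call:
{"fn": "send_rows", "kwargs": {
  "motion": [0,0,0,0,0,0,0.45,0,0,0,0,0,0,0.45,-2.7,-2,5,0,0,0,0.45,-2.7,-2,5,0,0,0,0.45,-2.7,-2,5,0,0,0,0.45]
}}

```text
time: 5.7
eef_pos: [0.5404, -0.3944, 0.0791]
ee_rot: [3.136, -0.006, 0.054]
ft_force: [0.7, -0.3, 0.3]
finger_gap: 0.0414
```

Call:
{"fn": "send_rows", "kwargs": {
  "motion": [0,0,0,0,0,0,0.45,0,0,0,0,0,0,0.45]
}}

```text
time: 5.9
eef_pos: [0.5404, -0.3945, 0.079]
ee_rot: [3.136, -0.006, 0.054]
ft_force: [0.4, 0.3, 0.5]
finger_gap: 0.0416
```

Run:
```python
from h import *
st();print(delta(.5408,-.3944,.079,3))
```

```text
t 5.9 pos [ 0.5404 -0.3945  0.079 ] rot [179.7  -0.4   3.1] F [0.44 0.33 0.5 ] gap 0.0416 q [ 0.11  0.74  0.69  1.69 -0.57  0.92 -0.49]
(array([ 0.4, -0.1,  0. ]), array([ 0.3, -0.4,  0.1]))
```

Call:
{"fn": "send_rows", "kwargs": {
  "motion": [0,0,0,0.3,-0.4,0,0.0,0,0,0,0.3,-0.4,0,0.0,0,0,0,0.3,-0.4,0,0.0,0,0,0,0.3,-0.4,0,0.0],
  "newtons": 30
}}

```text
time: 6.3
eef_pos: [0.5405, -0.3945, 0.079]
ee_rot: [3.141, 0.001, 0.054]
ft_force: [0.0, 0.1, -1.1]
finger_gap: 0.021
```

Call:
{"fn": "send_rows", "kwargs": {
  "motion": [0,0,-15,0,0,0,0.0,0,0,-35,0,0,0,0,0,0,-60,0,0,0,0,0,0,-90,0,0,0,0,0,0,-120,0,0,0,0]
}}

```text
time: 6.8
eef_pos: [0.5402, -0.3944, 0.201]
ee_rot: [3.141, 0.001, 0.054]
ft_force: [0.4, 0.1, -2.3]
finger_gap: 0.021
```

Run:
```python
from h import *
st();print(delta(.5208,-.0802,.2,3))
f=bot.grab_frame("scene");save(f,"g2.png",[270,100,390,250],4)
```

```text
t 6.8 pos [ 0.5402 -0.3944  0.201 ] rot [180.    0.    3.1] F [ 0.39  0.07 -2.26] gap 0.021 q [ 0.05  0.61  0.78  1.6  -0.46  1.12 -0.57]
(array([  -2.5, -314.8,    0.9]), array([0. , 0. , 0.1]))
```

View pics/g2.png

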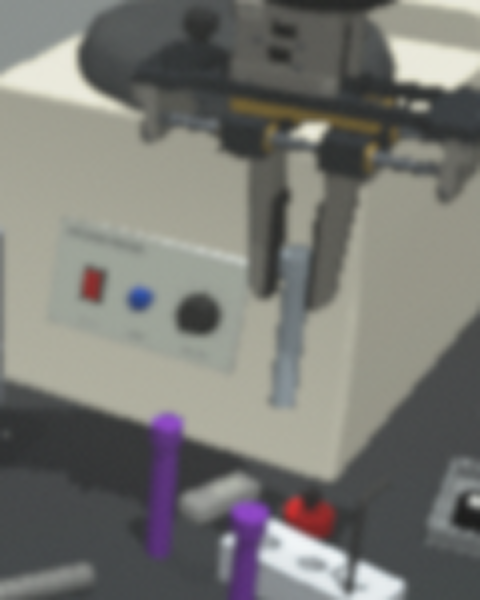

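The pin is held upright, foot at crop (283,405). Now carry it over to the socket.

Call:
{"fn": "send_rows", "kwargs": {
  "motion": [-3,-50,0,0,0,0,0,-3,-100,0,0,0,0,0,-3,-150,0,0,0,0,0,-3,-200,0,0,0,0,0,-3,-240,0,0,0,0,0]
}}

```text
time: 7.35
eef_pos: [0.5259, -0.1541, 0.2057]
ee_rot: [3.138, -0.006, 0.055]
ft_force: [0.4, -0.7, -0.5]
finger_gap: 0.0211
```

Run:
```python
from h import *
st();print(delta(.5203,-.0803,.135,3))
```

```text
t 7.35 pos [ 0.5259 -0.1541  0.2057] rot [179.8  -0.4   3.2] F [ 0.4  -0.65 -0.45] gap 0.0211 q [-0.44  0.38  0.84  1.91 -0.33  0.99 -0.97]
(array([ -2. , -74.2,  70.4]), array([ 0.2, -0.4,  0.2]))
```

Call:
{"fn": "send_rows", "kwargs": {
  "motion": [-2,-40,0,0.2,-0.4,0.2,0,-2,-65,20,0.2,-0.4,0.2,0,-2,-74,45,0.2,-0.4,0.2,0,-2,-74,65,0.2,-0.4,0.2,0,-2,-74,65,0.2,-0.4,0.2,0]
}}

```text
time: 7.85
eef_pos: [0.5185, -0.0797, 0.1389]
ee_rot: [-3.141, 0.005, 0.053]
ft_force: [-0.4, 0.8, -0.7]
finger_gap: 0.0208
```

Call:
{"fn": "send_rows", "kwargs": {
  "motion": [0,0,0,0,0,0,0,0,0,0,0,0,0,0]
}}

```text
time: 8.05
eef_pos: [0.519, -0.0803, 0.14]
ee_rot: [-3.141, 0.003, 0.052]
ft_force: [0.1, -1.0, -1.0]
finger_gap: 0.0208
```

Run:
```python
from h import *
st();print(delta(.5203,-.0803,.125,3))
f=bot.grab_frame("scene");save(f,"g3.png",[170,90,290,230],5)
g=bot.grab_frame("top");save(g,"g3t.png",[170,120,290,220],5)
print(bot.spot_point(f,"stop_pin_tip")[:3],bot.spot_point(f,"stop_socket")[:2],proj(f,[.5247,-.0803,.026]),proj(f,[.5247,-.0803,.062]))
```

```text
t 8.05 pos [ 0.519  -0.0803  0.14  ] rot [-180.     0.2    3. ] F [ 0.15 -1.01 -0.97] gap 0.0208 q [-0.53  0.43  0.78  2.01 -0.4   0.86 -1.05]
(array([ 1.3,  0. , 15. ]), array([-0. ,  0.2, -0. ]))
[{'xy': [327.7, 260.1], 'score': 0.78}, {'xy': [308.6, 239.3], 'score': 0.64}, {'xy': [231.1, 187.9], 'score': 0.59}] [{'xy': [231.3, 205.0], 'score': 0.74}] [231.86094579 203.52767409] [231.44825946 192.54987129]
```

View pics/g3.png

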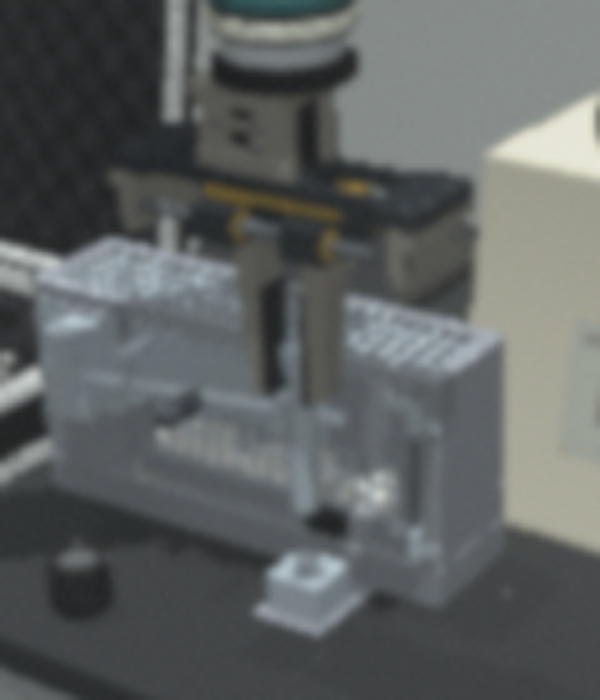

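View pics/g3t.png

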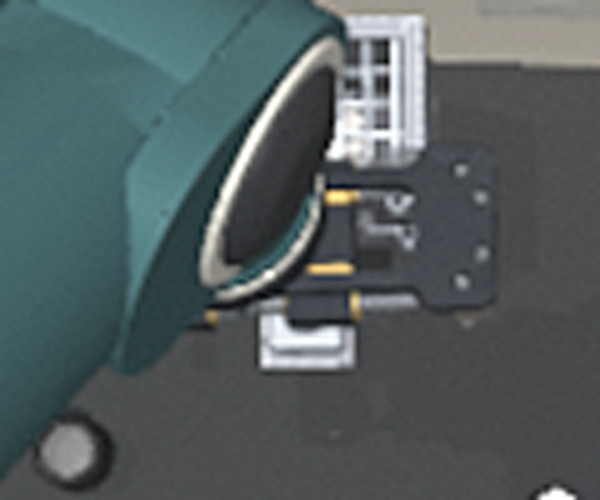

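Pin foot is at crop (303,512), directly over the socket hole at crop (317,570), and this agrees with the projection. I'll descend.

Call:
{"fn": "send_rows", "kwargs": {
  "motion": [1.3,0,10,0,0.2,0,0,1.3,0,20,0,0.2,0,0,1.3,0,29,0,0.2,0,0,1.3,0,34,0,0.2,0,0,1.3,0,34,0,0.2,0,0]
}}

```text
time: 8.75
eef_pos: [0.5194, -0.08, 0.1045]
ee_rot: [-3.141, 0.002, 0.052]
ft_force: [-0.3, 0.2, -0.7]
finger_gap: 0.0206
```

Run:
```python
from h import *
st();print(delta(.5203,-.0803,.075,3))
f=bot.grab_frame("scene");save(f,"g4.png",[210,150,260,220],8)
```

```text
t 8.75 pos [ 0.5194 -0.08    0.1045] rot [-1.8e+02  1.0e-01  3.0e+00] F [-0.26  0.18 -0.66] gap 0.0206 q [-0.49  0.49  0.73  2.03 -0.46  0.79 -1.01]
(array([ 0.9,  0.4, 29.5]), array([-0. ,  0.1, -0. ]))
```

View pics/g4.png

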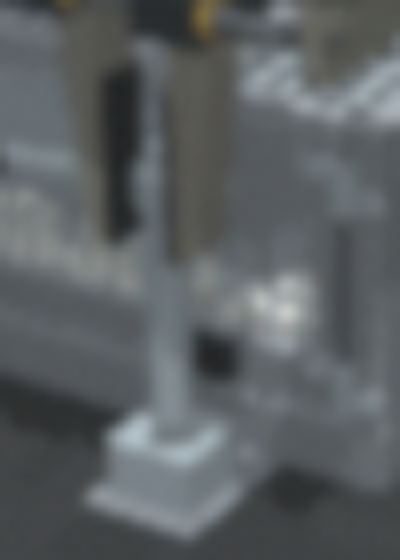

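The foot (crop 177,437) sits over the hole. Going in slowly.

Call:
{"fn": "send_rows", "kwargs": {
  "motion": [0.6,0.3,5,0,0,0,0,0.6,0.3,9,0,0,0,0,0.6,0.3,13,0,0,0,0]
}}

```text
time: 9.1
eef_pos: [0.5205, -0.0803, 0.0919]
ee_rot: [-3.141, 0.001, 0.052]
ft_force: [0.5, -0.5, -2.6]
finger_gap: 0.0208
```

Run:
```python
from h import *
st();print(delta(.5203,-.0803,.075,3))
```

```text
t 9.1 pos [ 0.5205 -0.0803  0.0919] rot [-180.    0.    3.] F [ 0.49 -0.46 -2.62] gap 0.0208 q [-0.47  0.51  0.71  2.03 -0.48  0.77 -0.99]
(array([-0.2, -0. , 16.9]), array([-0.,  0., -0.]))
```

Call:
{"fn": "send_rows", "kwargs": {
  "motion": [0,0,5,0,0,0,0,0,0,10,0,0,0,0,0,0,14,0,0,0,0,0,0,16,0,0,0,0,0,0,16,0,0,0,0]
}}

```text
time: 9.6
eef_pos: [0.5203, -0.0804, 0.0755]
ee_rot: [-3.141, 0.001, 0.052]
ft_force: [0.3, 0.0, -1.1]
finger_gap: 0.0211
```

Run:
```python
from h import *
st();print(delta(.5203,-.0803,.075,3))
```

```text
t 9.6 pos [ 0.5203 -0.0804  0.0755] rot [-1.8e+02  1.0e-01  3.0e+00] F [ 0.26  0.01 -1.07] gap 0.0211 q [-0.45  0.54  0.69  2.04 -0.5   0.74 -0.97]
(array([-0. , -0.1,  0.5]), array([-0. ,  0.1, -0. ]))
```

Call:
{"fn": "send_rows", "kwargs": {
  "motion": [0,0,0,0,0,0,0.42,0,0,0,0,0,0,0.42,0,0,0,0,0,0,0.42,0,0,0,0,0,0,0.42]
}}

```text
time: 10.0
eef_pos: [0.5205, -0.0804, 0.0758]
ee_rot: [-3.141, 0.001, 0.052]
ft_force: [1.2, 0.1, 0.0]
finger_gap: 0.039
```

Call:
{"fn": "send_rows", "kwargs": {
  "motion": [0,0,-20,0,0,0,0.42,0,0,-50,0,0,0,0.42,0,0,-85,0,0,0,0.42,0,0,-115,0,0,0,0.42,0,0,-115,0,0,0,0.42]
}}

```text
time: 10.5
eef_pos: [0.5231, -0.081, 0.1944]
ee_rot: [-3.141, -0.007, 0.052]
ft_force: [0.9, -0.4, -0.4]
finger_gap: 0.0386
```

Run:
```python
from h import *
st()
f=bot.grab_frame("scene");save(f,"g5.png",[170,110,290,230],5)
for p in [[.516,.0093,.104],[.506,.0088,.104],[.5247,-.0803,.102]]: print(proj(f,p))
print(bot.spot_in(f,"stop_pin")[:4]);print(bot.spot_point(f,"knob_grip")[:3])
```

```text
t 10.5 pos [ 0.5231 -0.081   0.1944] rot [-180.    -0.4    3. ] F [ 0.91 -0.35 -0.4 ] gap 0.0386 q [-0.58  0.35  0.83  1.96 -0.32  0.95 -1.11]
[204.03704862 172.53766842]
[201.8975211  173.89581352]
[230.97464673 179.95137517]
[{'box': [323.9, 225.7, 331.3, 261.8], 'score': 0.79}, {'box': [308.3, 203.1, 311.9, 236.9], 'score': 0.7}, {'box': [225.0, 178.0, 231.8, 201.4], 'score': 0.6}]
[{'xy': [204.9, 168.8], 'score': 0.47}]
```

View pics/g5.png

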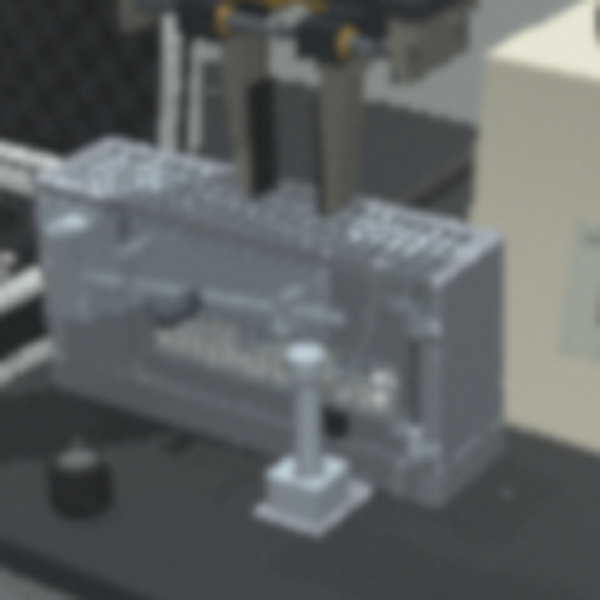

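The pin stands home: its head shows at crop (306,352), which is where a seated pin projects. The gate is still bolted, and the knob is at crop (180,307). Next, go above the knob.

Run:
```python
from h import *
print(delta(.516,.0093,.15,3))
```

```text
(array([  0.6, -89.4,  40.3]), array([-0. ,  0.1, -0. ]))
```

Call:
{"fn": "send_rows", "kwargs": {
  "motion": [-2,-30,0,0,0.1,0,0.4,-2,-65,15,0,0.1,0,0.4,-2,-89,30,0,0.1,0,0.4,-2,-89,40,0,0.1,0,0.4,-2,-89,40,0,0.1,0,0.4]
}}

```text
time: 11.15
eef_pos: [0.5117, 0.0086, 0.1481]
ee_rot: [3.141, 0.004, 0.053]
ft_force: [-0.4, -0.1, 0.6]
finger_gap: 0.0368
```

Call:
{"fn": "send_rows", "kwargs": {
  "motion": [0,0,0,0,0,0,0.4,0,0,0,0,0,0,0.4]
}}

```text
time: 11.35
eef_pos: [0.5116, 0.0071, 0.1481]
ee_rot: [3.14, 0.005, 0.051]
ft_force: [0.7, 0.4, 0.1]
finger_gap: 0.0364
```

Run:
```python
from h import *
st();print(delta(.516,.0093,.085,3))
f=bot.grab_frame("scene");save(f,"k1.png",[160,90,280,220],5)
g=bot.grab_frame("top");save(g,"k1t.png",[130,120,250,220],5)
```

```text
t 11.35 pos [0.5116 0.0071 0.1481] rot [179.9   0.3   2.9] F [0.74 0.4  0.08] gap 0.0364 q [-0.71  0.39  0.78  2.03 -0.36  0.86 -1.25]
(array([ 4.7, -2. , 63.1]), array([ 0.1,  0.3, -0.1]))
```

View pics/k1.png

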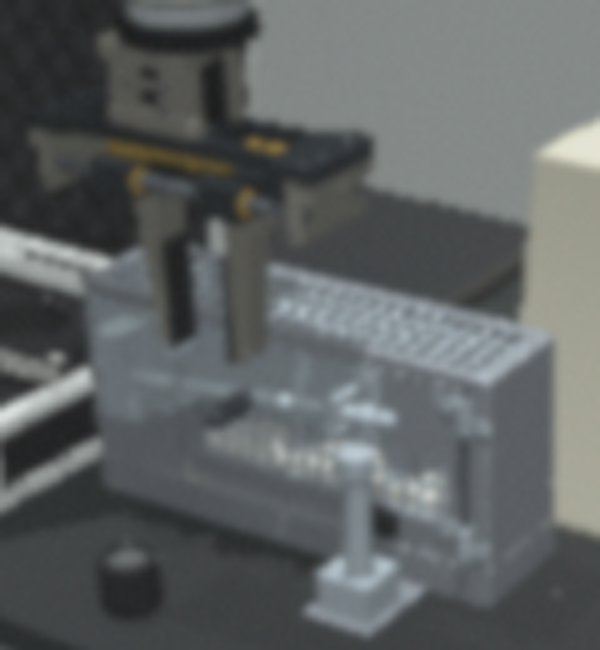

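View pics/k1t.png

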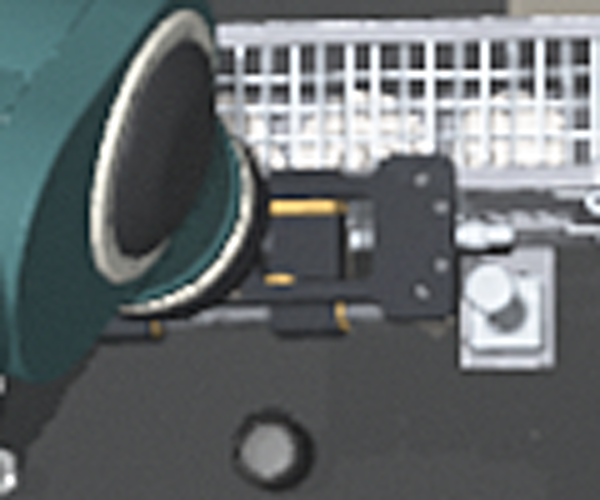

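The scene crop shows the knob end at (218,410) below the finger gap (tips at 178,340 and 243,358), and the loupe has not moved. I'll descend over the knob.

Call:
{"fn": "send_rows", "kwargs": {
  "motion": [4.5,-2,15,0,0.3,0,0.4,4.5,-2,35,0,0.3,0,0.4,4.5,-2,53,0,0.3,0,0.4,4.5,-2,62,0,0.3,0,0.4,4.5,-2,62,0,0.3,0,0.4]
}}

```text
time: 11.95
eef_pos: [0.5156, 0.0092, 0.0858]
ee_rot: [3.14, 0.0, 0.05]
ft_force: [0.1, -0.7, 1.0]
finger_gap: 0.0367
```

Run:
```python
from h import *
st();print(delta(.516,.0093,.085,3))
f=bot.grab_frame("scene");save(f,"k2.png",[170,120,250,200],7)
```

```text
t 11.95 pos [0.5156 0.0092 0.0858] rot [179.9   0.    2.9] F [ 0.1  -0.67  0.98] gap 0.0367 q [-0.64  0.5   0.7   2.06 -0.47  0.74 -1.16]
(array([ 0.4, -0. ,  0.8]), array([ 0.1,  0. , -0.1]))
```

View pics/k2.png

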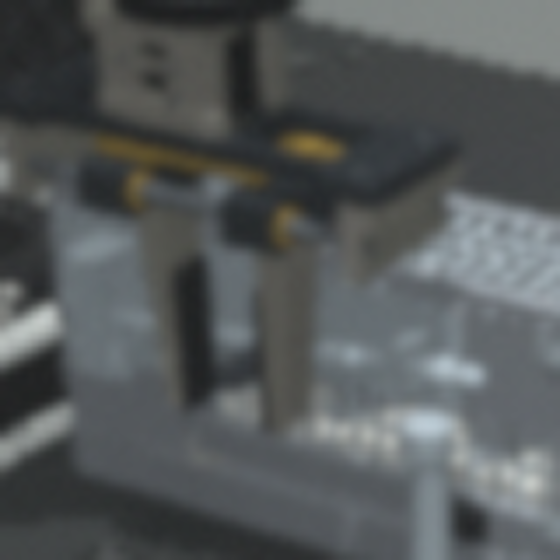

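The knob (crop 238,368) is between the fingers. Closing gently.

Call:
{"fn": "send_rows", "kwargs": {
  "motion": [0,0,0,0,0,0,0.1,0,0,0,0,0,0,0.1,0,0,0,0,0,0,0.1,0,0,0,0,0,0,0.1],
  "newtons": 6
}}

```text
time: 12.4
eef_pos: [0.5166, 0.0093, 0.087]
ee_rot: [3.141, -0.002, 0.05]
ft_force: [0.8, 0.4, 1.6]
finger_gap: 0.0135
```

Run:
```python
from h import *
st()
```

```text
t 12.4 pos [0.5166 0.0093 0.087 ] rot [ 1.799e+02 -1.000e-01  2.900e+00] F [0.78 0.39 1.59] gap 0.0135 q [-0.64  0.5   0.7   2.06 -0.47  0.74 -1.16]
```

Call:
{"fn": "send_rows", "kwargs": {
  "motion": [0,0,0,0,0,0,0,0,0,-2,0,0,0,0,0,0,-5,0,0,0,0,0,0,-8,0,0,0,0,0,0,-8,0,0,0,0],
  "newtons": 25
}}

```text
time: 12.9
eef_pos: [0.5164, 0.0096, 0.0952]
ee_rot: [3.141, -0.002, 0.051]
ft_force: [-0.4, 0.5, -3.4]
finger_gap: 0.0128
```

Run:
```python
from h import *
st()
f=bot.grab_frame("scene");save(f,"k3.png",[170,120,250,200],7)
```

```text
t 12.9 pos [0.5164 0.0096 0.0952] rot [ 1.8e+02 -1.0e-01  2.9e+00] F [-0.39  0.47 -3.38] gap 0.0128 q [-0.65  0.48  0.71  2.06 -0.46  0.76 -1.17]
```

View pics/k3.png

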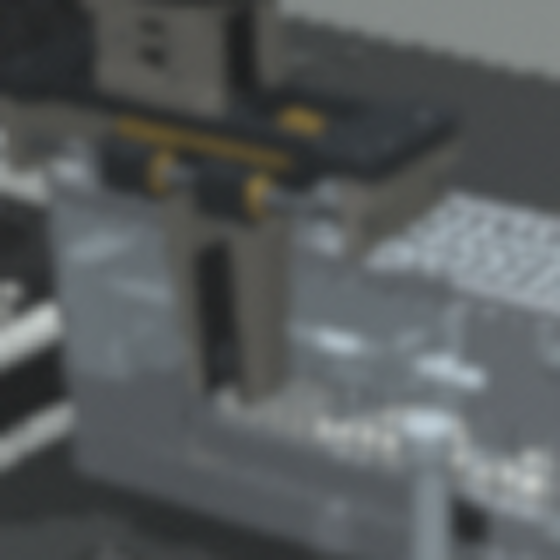

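Lifted 8 mm with the knob firmly held. Fz of −3.4 N is roughly the bolt's weight. Start drawing, watching the force.

Call:
{"fn": "send_rows", "kwargs": {
  "motion": [0,2,0,0,0,0,0,0,4,0,0,0,0,0,0,6,0,0,0,0,0]
}}

```text
time: 13.25
eef_pos: [0.5164, 0.0038, 0.0949]
ee_rot: [3.141, -0.002, 0.051]
ft_force: [0.1, 2.1, -3.3]
finger_gap: 0.013
```

Call:
{"fn": "send_rows", "kwargs": {
  "motion": [0,4,0,0,0,0,0,0,8,0,0,0,0,0,0,12,0,0,0,0,0]
}}

```text
time: 13.55
eef_pos: [0.517, -0.0086, 0.0949]
ee_rot: [3.142, -0.001, 0.051]
ft_force: [-0.4, 2.7, -3.8]
finger_gap: 0.0131
```

Call:
{"fn": "send_rows", "kwargs": {
  "motion": [0,3,0,0,0,0,0,0,6,0,0,0,0,0,0,8.5,0,0,0,0,0,0,8.5,0,0,0,0,0]
}}

```text
time: 13.95
eef_pos: [0.5175, -0.0179, 0.095]
ee_rot: [3.141, -0.002, 0.05]
ft_force: [0.1, 0.5, -3.5]
finger_gap: 0.013
```

Run:
```python
from h import *
st()
f=bot.grab_frame("scene");save(f,"k4.png",[170,120,250,200],7)
g=bot.grab_frame("top");save(g,"k4t.png",[130,120,250,220],5)
```

```text
t 13.95 pos [ 0.5175 -0.0179  0.095 ] rot [ 1.8e+02 -1.0e-01  2.9e+00] F [ 0.07  0.54 -3.47] gap 0.013 q [-0.6   0.49  0.71  2.06 -0.46  0.76 -1.12]
```

View pics/k4.png

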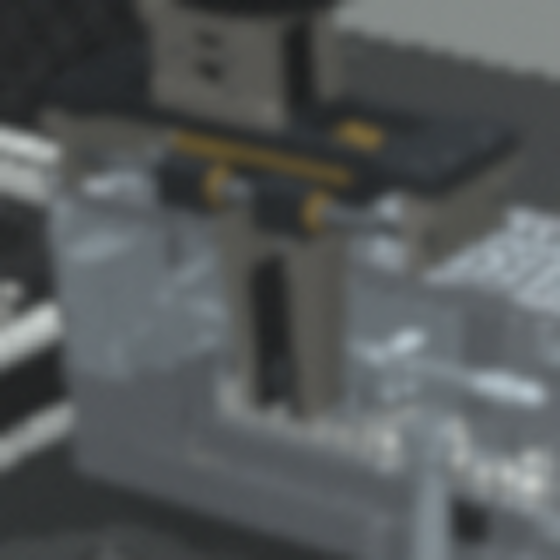

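View pics/k4t.png

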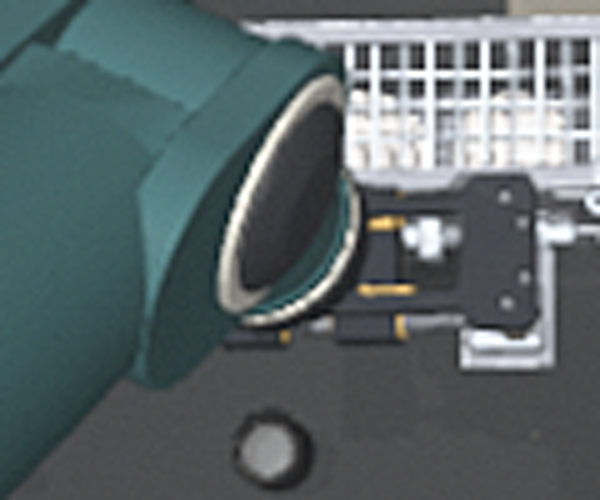

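The bolt is drawn about 27 mm: its tail has moved right to crop (510,390), and the force stayed at or below 3 N. Next compute the swing arc.

```bash
cat >> h.py <<'E'
H=np.array([.5593,-.1306])
def arc(ths):
    S=bot.observe();P=S["eef_pos"];y=np.degrees(S["ee_rot"][2])
    for t in ths:
        c,s=np.cos(t),np.sin(t);r=P[:2]-H
        q=H+[c*r[0]-s*r[1],s*r[0]+c*r[1]]
        print(t,*delta(q[0],q[1],P[2],y+np.degrees(t),S=S),q.round(4))
E
python3 - <<'E'
from h import *
st();arc([.03,.06,.1,.14,.18])
E
```

```text
t 14.05 pos [ 0.5175 -0.0179  0.095 ] rot [ 1.799e+02 -1.000e-01  2.900e+00] F [-0.44 -0.2  -3.41] gap 0.0133 q [-0.6   0.49  0.71  2.06 -0.46  0.76 -1.12]
0.03 [-3.4  1.1 -0. ] [ 0.1 -0.1 -1.7] [ 0.5142 -0.0192]
0.06 [-6.8  2.4 -0. ] [ 0.1 -0.1 -3.4] [ 0.5108 -0.0206]
0.1 [-11.3   4.2  -0. ] [ 0.1 -0.1 -5.7] [ 0.5065 -0.0226]
0.14 [-15.7   6.2  -0. ] [ 0.1 -0.1 -8. ] [ 0.5022 -0.0248]
0.18 [-19.9   8.3  -0. ] [  0.1  -0.1 -10.3] [ 0.498  -0.0272]
```

Call:
{"fn": "send_rows", "kwargs": {
  "motion": [-3.4,1.1,0,0,0,-1.7,0,-6.8,2.4,0,0,0,-3.4,0,-11.3,4.2,0,0,0,-5.7,0,-15.7,6.2,0,0,0,-8,0,-15.7,6.2,0,0,0,-8,0]
}}

```text
time: 14.55
eef_pos: [0.5021, -0.0252, 0.0952]
ee_rot: [3.14, -0.003, 0.191]
ft_force: [2.8, 1.0, -3.7]
finger_gap: 0.0135
```

Run:
```python
from h import *
st();arc([.05,.1,.15,.18,.2,.22,.25])
f=bot.grab_frame("scene");save(f,"s1.png",[160,110,290,230],5)
```

```text
t 14.55 pos [ 0.5021 -0.0252  0.0952] rot [179.9  -0.2  10.9] F [ 2.78  1.02 -3.7 ] gap 0.0135 q [-0.57  0.45  0.68  2.09 -0.43  0.73 -0.99]
0.05 [-5.7  2.  -0. ] [ 0.1 -0.2 -2.9] [ 0.4969 -0.0282]
0.1 [-11.2   4.2  -0. ] [ 0.1 -0.1 -5.7] [ 0.4919 -0.0315]
0.15 [-16.7   6.7  -0. ] [ 0.1 -0.1 -8.6] [ 0.487 -0.035]
0.18 [-19.9   8.3  -0. ] [  0.1  -0.1 -10.3] [ 0.4842 -0.0372]
0.2 [-22.    9.5  -0. ] [  0.1  -0.1 -11.5] [ 0.4823 -0.0387]
0.22 [-24.1  10.6  -0.1] [  0.1  -0.1 -12.6] [ 0.4805 -0.0402]
0.25 [-27.1  12.5  -0.1] [  0.1  -0.1 -14.3] [ 0.4778 -0.0427]
```

View pics/s1.png

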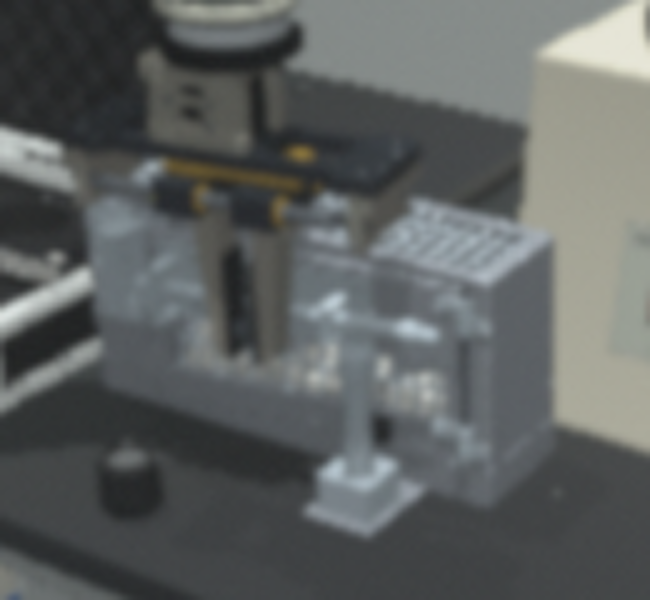

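The gate follows: Fx of 2.8 N is the closing spring at about 0.14 rad. The pin (crop 358,400) and loupe (128,480) are undisturbed. Continue.

Call:
{"fn": "send_rows", "kwargs": {
  "motion": [-5.7,2,0,0,0,-2.9,0,-11.2,4.2,0,0,0,-5.7,0,-16.7,6.7,0,0,0,-8.6,0,-19.9,8.3,0,0,0,-10.3,0,-19.9,8.3,0,0,0,-10.3,0]
}}

```text
time: 15.1
eef_pos: [0.485, -0.0371, 0.0954]
ee_rot: [3.139, -0.004, 0.369]
ft_force: [2.2, 0.8, -4.3]
finger_gap: 0.0128
```

Run:
```python
from h import *
st();arc([.02,.03,.04,.05,.06,.08])
f=bot.grab_frame("scene");save(f,"s2.png",[160,110,290,230],5)
```

```text
t 15.1 pos [ 0.485  -0.0371  0.0954] rot [179.9  -0.2  21.1] F [ 2.24  0.76 -4.31] gap 0.0128 q [-0.52  0.42  0.65  2.13 -0.38  0.71 -0.83]
0.02 [-2.3  0.7 -0. ] [ 0.1 -0.2 -1.1] [ 0.4831 -0.0386]
0.03 [-3.4  1.1 -0. ] [ 0.1 -0.2 -1.7] [ 0.4822 -0.0393]
0.04 [-4.5  1.5 -0. ] [ 0.1 -0.2 -2.3] [ 0.4813 -0.0401]
0.05 [-5.7  1.9 -0. ] [ 0.1 -0.2 -2.9] [ 0.4804 -0.0409]
0.06 [-6.8  2.3 -0. ] [ 0.1 -0.2 -3.4] [ 0.4795 -0.0417]
0.08 [-9.   3.2 -0. ] [ 0.1 -0.2 -4.6] [ 0.4777 -0.0433]
```

View pics/s2.png

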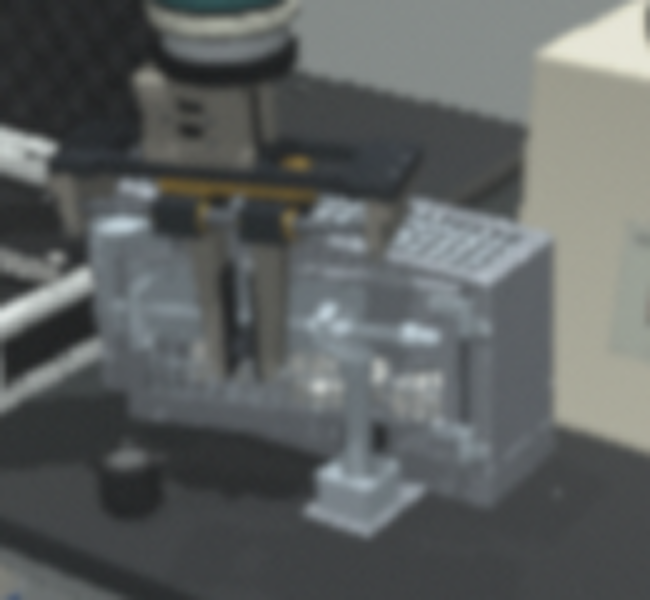

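Call:
{"fn": "send_rows", "kwargs": {
  "motion": [-2.3,0.7,0,0,0,-1.1,0,-4.5,1.5,0,0,0,-2.3,0,-4.5,1.5,0,0,0,-2.3,0],
  "newtons": 35
}}

```text
time: 15.45
eef_pos: [0.4815, -0.04, 0.0954]
ee_rot: [3.139, -0.004, 0.409]
ft_force: [2.4, 1.8, -4.9]
finger_gap: 0.0128
```

Run:
```python
from h import *
st();arc([.02,.03,.04])
```

```text
t 15.45 pos [ 0.4815 -0.04    0.0954] rot [179.9  -0.2  23.4] F [ 2.39  1.84 -4.93] gap 0.0128 q [-0.51  0.41  0.64  2.13 -0.38  0.7  -0.79]
0.02 [-2.3  0.7 -0. ] [ 0.1 -0.2 -1.1] [ 0.4797 -0.0416]
0.03 [-3.4  1.1 -0. ] [ 0.1 -0.2 -1.7] [ 0.4788 -0.0424]
0.04 [-4.5  1.5 -0. ] [ 0.1 -0.2 -2.3] [ 0.4779 -0.0432]
```

Call:
{"fn": "send_rows", "kwargs": {
  "motion": [-1.2,0.4,0,0,0,-0.6,0,-2.3,0.7,0,0,0,-1.1,0,-2.3,0.7,0,0,0,-1.1,0]
}}

```text
time: 15.75
eef_pos: [0.4801, -0.0413, 0.0956]
ee_rot: [3.139, -0.005, 0.429]
ft_force: [4.0, 3.5, -4.8]
finger_gap: 0.0126
```

Run:
```python
from h import *
st();
```

```text
t 15.75 pos [ 0.4801 -0.0413  0.0956] rot [179.9  -0.3  24.6] F [ 3.97  3.45 -4.82] gap 0.0126 q [-0.51  0.41  0.63  2.14 -0.37  0.7  -0.77]
```

Call:
{"fn": "send_rows", "kwargs": {
  "motion": [-1.5,0.3,0,0,0,0,0,-1.5,0.3,0,0,0,0,0,-1.5,0.3,0,0,0,0,0]
}}

```text
time: 16.05
eef_pos: [0.4798, -0.0416, 0.0958]
ee_rot: [3.139, -0.007, 0.429]
ft_force: [5.3, 2.7, -3.5]
finger_gap: 0.0128
```

Run:
```python
from h import *
st();
f=bot.grab_frame("scene");save(f,"s3.png",[160,110,290,230],5)
g=bot.grab_frame("top");save(g,"s3t.png",[130,120,260,230],5)
st()
```

```text
t 16.05 pos [ 0.4798 -0.0416  0.0958] rot [179.8  -0.4  24.6] F [ 5.27  2.7  -3.52] gap 0.0128 q [-0.51  0.4   0.63  2.14 -0.37  0.7  -0.77]
t 16.15 pos [ 0.4798 -0.0416  0.0958] rot [179.8  -0.4  24.6] F [ 5.36  3.89 -3.85] gap 0.013 q [-0.51  0.4   0.63  2.14 -0.37  0.7  -0.77]
```

View pics/s3.png

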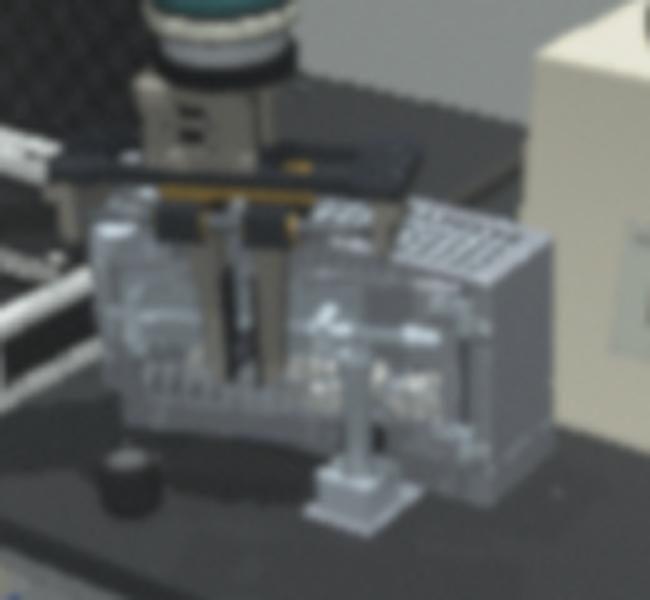

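View pics/s3t.png

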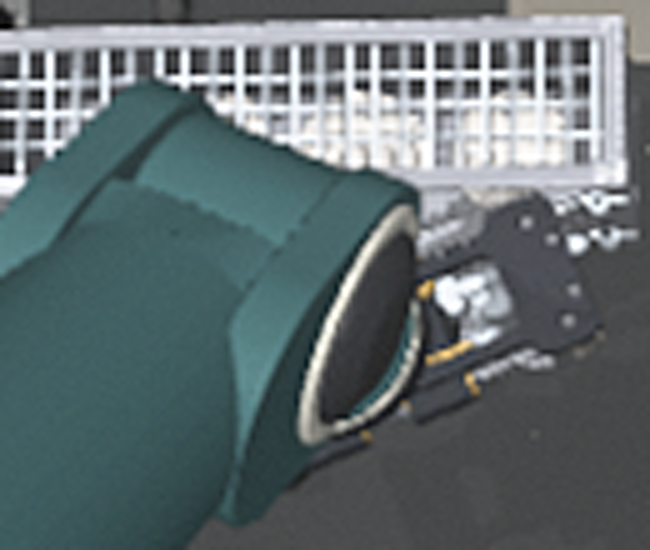

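Contact is reached: a 1.5 mm command produced only 0.5 mm of motion and a rising force. The pin stands in its socket (crop 357,420) and the loupe (128,480) is unmoved. I'll add a slightly firmer push.

Call:
{"fn": "send_rows", "kwargs": {
  "motion": [-2,0.3,0,0,0,0,0,-3,0.3,0,0,0,0,0,-3,0.3,0,0,0,0,0,-3,0.3,0,0,0,0,0]
}}

```text
time: 16.55
eef_pos: [0.4793, -0.0421, 0.0965]
ee_rot: [3.138, -0.011, 0.431]
ft_force: [6.3, 5.1, -2.4]
finger_gap: 0.0128
```

Run:
```python
from h import *
st();
f=bot.grab_frame("scene");save(f,"s4.png",[200,140,260,220],8)
st()
l=bot.spot_in(f,"loupe");print(l[:2]); print(bot.spot_in(f,"stop_pin")[:4])
st()
```

```text
t 16.55 pos [ 0.4793 -0.0421  0.0965] rot [179.8  -0.6  24.7] F [ 6.34  5.15 -2.35] gap 0.0128 q [-0.51  0.4   0.63  2.14 -0.37  0.69 -0.76]
t 16.6 pos [ 0.4793 -0.0421  0.0966] rot [179.8  -0.6  24.7] F [ 6.24  4.43 -2.71] gap 0.0129 q [-0.51  0.4   0.63  2.14 -0.37  0.69 -0.76]
[{'box': [176.7, 196.5, 190.7, 213.8], 'score': 0.65}]
[{'box': [227.5, 179.8, 235.0, 203.6], 'score': 0.66}, {'box': [178.1, 144.5, 267.6, 213.7], 'score': 0.62}, {'box': [306.5, 200.7, 310.5, 238.5], 'score': 0.52}, {'box': [325.4, 224.2, 332.2, 262.7], 'score': 0.49}]
t 16.7 pos [ 0.4793 -0.0421  0.0965] rot [179.8  -0.6  24.7] F [ 6.66  4.67 -2.92] gap 0.0126 q [-0.51  0.4   0.63  2.14 -0.37  0.69 -0.76]
```

View pics/s4.png

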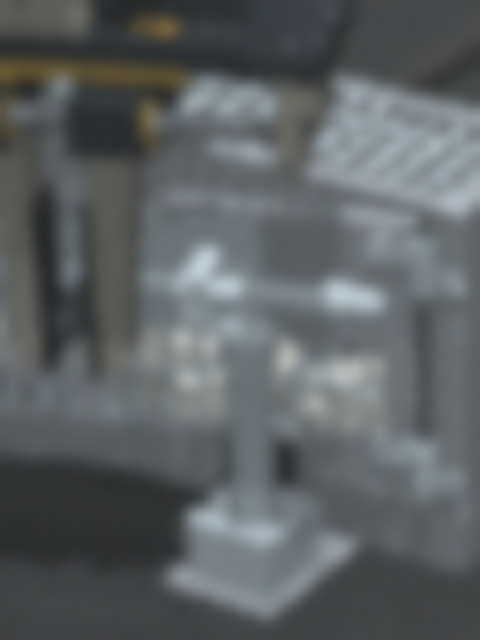

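The push is steady at about 8 N along the gate's normal, against roughly 4 N from the spring alone. The dark buffer (crop 287,465) is against the pin, and the pose is stationary. I'll hand it in.

Run:
```python
from h import *
print(bot.finish_job()); st()
```

```text
the job is handed in; nothing more can be done
None
the job is handed in; nothing more can be done
```

I put the steel stop pin in the socket, drew the bolt and swung the gate open onto the pin. I handed the job in at about 16.7 s, still gripping the knob. No verdict was reported.

- **Pin:** I took it by the head and let it go with its foot about 2–3 mm above the bench. The camera then showed its head where a seated pin should be.
- **Bolt:** I lifted the knob about 8 mm and drew it back about 27 mm. The drawing force stayed around 3 N, so the bolt was not forced against the keeper.
- **Gate:** The tool position puts it at about 0.37–0.38 rad. The arm is pushing with about 8 N, against roughly 4 N from the spring alone, and the tool was not moving. In the picture the buffer lies against the pin.
- **Grip:** The fingers are set to 35 N and read 12.8 mm on the 14 mm knob.
- **Loupe:** It looked unmoved in the last picture.

**Not measured directly:** I had no reading of the gate angle or of the force on the buffer. I inferred both from the tool pose, the wrist force and the pictures.

My first grip on the pin came out about 6 mm too high on its head, so I gripped it again lower. Nothing else needed mending and no check failed.

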